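# Line up the tins and hold the drying chest open

## Task

Three tins are to go into the drying chest together: set the two tins standing loose on the bench onto the low shelf beside the tin already there (leave that one where it is), all three upright in one straight row along the middle line of the shelf with no gap between neighbours wider than 25 mm. Then lift the chest's lid, which falls shut if let go, by its wooden pull and hold it still with the gripper, open at 50 degrees from closed, so that a workmate can load the row: finish while holding it there and do not let go. Leave the glass jar and the wood offcut alone.

Things in the scene. Friction and masses are not known exactly. Their poses are not given: they have to be found in the camera images.
- shelf: the low drying shelf, fixed to the bench: a pale plank 100 mm deep (its x) and 300 mm long (its y) on two battens, plank top 30 mm above the bench; origin on the bench under the plank's centre, z up; the row runs along its y axis at x = 0, and tins on it stand at z = 30 mm in its frame
- tin_s: an open-topped bare steel food tin, 54 mm across, 73 mm tall, wall 3 mm, 50 to 85 g, standing upright; origin at the centre of its underside, z up its axis; this is the one already standing on the shelf's middle line, up to 75 mm left or right of the shelf's centre
- tin_a: an open-topped bare steel food tin, 54 mm across, 73 mm tall, wall 3 mm, 50 to 85 g, standing upright; origin at the centre of its underside, z up its axis; one of the two loose ones, on the bench in front of the shelf (on the robot's side)
- tin_b: an open-topped bare steel food tin, 54 mm across, 73 mm tall, wall 3 mm, 50 to 85 g, standing upright; origin at the centre of its underside, z up its axis; the other loose one, the same as tin_a; either may stand left or right in the row
- chest: the drying chest, a plywood box fixed to the bench, 180 mm deep (its x), 260 mm long (its y), 110 mm tall, walls 12 mm, with the 10 mm plywood lid hinged on top; origin on the bench under the box's centre, z up; its front with the pull faces its -x
- lid (a joint): opening angle of the chest's lid in rad: 0 closed (lid level), 0.873 is 50 degrees, stop at 1.3; lid and pull together about 0.3 to 0.55 kg, no spring and almost no friction, so it falls shut from any angle unless held
- pull (a point): grip point of the lid's pull, a dark wooden block 26 mm wide (along chest y), 16 mm thick, 52 mm long, sticking out in the lid's plane from the middle of its front edge; the point is mid width and thickness, 32 mm out from the edge, 212 mm from the hinge line, 118 mm up when closed. Free space beside and under it; pinched across its width it turns between the fingers as the lid swings
- lid_hinge (a point): point on the lid's hinge line, at its middle: the line runs along the chest's y at the top of its rear wall, at chest x = +90 mm, z = 110 mm; the pull point is 8 mm above this level when closed
- jar: bystander: a glass jar with a steel cap, 68 mm across, 85 mm tall, standing on the bench in line with the loose tins; origin under its centre
- offcut: bystander: a pale wood offcut 90 x 60 x 30 mm lying on the bench at the robot's right; origin under its centre
Mind the look-alikes: they are no part of the job. What is shaped like the tin_b but purple is not meant. What is shaped like the tin_s but purple is not meant.

How it is judged:
By the outcome, as a careful person would: the job done as asked, in the order asked, and still so for the second after the job is handed in, while the arm keeps its last pose, push and grip.
It also fails if it takes over 66 s, if anything falls off the work surface, if the arm or the gripper's body presses on something with over 40 N, if the wrist force passes 120 N, or if a joint passes its speed limit or range.

## Robot

A 6-joint arm with a two-finger parallel gripper is mounted at the origin on the work surface. World frame = base frame: x ahead of the robot, y to its left, z up, the work surface at z = 0. Lengths are in m, angles in rad, forces in N, time in s.
With the tool pointing down it reaches from about 0.325 to 0.875 m from the base axis. Payload 4.4 kg.
Tool frame: the origin (TCP) lies on the centre line of the jaws, within the pads' length; the fingertips stand 14 mm ahead of it and the grasp point (between the pads) lies 5 mm behind it; z points along the fingers, y is the line along which they close (so a half turn about z gives the same grasp; the last joint's range is limited). The gripper opens to 85 mm and grips with 20 to 120 N. Pads are 22 mm wide; open, the fingers measure 114 mm over their backs; the gripper's body (76 mm by 85 mm) begins 54 mm behind the grasp point. The pads swing forward as they close: fully open they stand 13 mm farther back than shut.
Start: joints at [-1.407, 0.207, 1.542, -0, 1.393, -0.15], TCP at [0.178, -0.547, 0.245] pointing down, gripper open.
Joint ranges: [-2.73, 2.73], [-0.86, 2.22], [0.23, 2.46], [-1.11, 4.25], [0.08, 2.63], [-2.82, 2.82]. Speed limits (rad/s): [2.79, 2.79, 3.14, 3.14, 3.14, 3.14].

## Interface

Orientations are given as a unit quaternion [x, y, z, w].
In Python, from plant import r gives the robot as it stands.
- The arm moves only by the tool send_rows, never from a script. Its argument "moves" is a list that holds one entry, the list of rows, each a list of 7 numbers: the opening in per cent of the stroke, from 0 (shut) to 100 (fully open), then the shift along the world's x, y, z in cm, then the turn, a rotation vector about the world's x, y, z in rad. In form: [[[grip, tx, ty, tz, ax, ay, az], ...]]. A call has 1 to 12 rows; each row shifts and turns the commanded pose from where the row before left it; what a row does not reach is not made up. A row lasts 1/12 s, in which the tool goes at most 41.7 mm and 7.16 degrees, less where a joint would pass 70% of its speed; a pose out of reach is approached as far as the arm can. A call is refused whole if a number of a shift passes 4.17 or a number of a turn 0.125, either way. A call with a gripper value outside its range is refused whole. The fingers move at their own pace and stop on an object; the grip force is fixed at half the most. Time passes only in rows, so rows that do not move let the fingers close. It gives the time, the measured TCP pose, the force, the opening and the grip force at its end, in the units of the state.
- r.get_state(): the state, without advancing time (a new reading comes with each control period).
- r.snapshot(name): name is "side" or "top" or "wrist"; returns a dict with "pixels" (400x640x3 uint8, red, green, blue), "fx", "fy", "cx", "cy" (pixels), "extrinsics" (4x4, takes a point from world to camera coordinates). Camera axes: x right, y down, z forward; pixel columns grow to the right and rows downward; lengths in m; the calibration is good to about 2 mm. The wrist camera is an equidistant fisheye: a pixel r from the principal point sees the ray r / f radians off the axis. A picture is of the moment at which its call begins. There is no depth.
- r.sign_off(): hands the job in; it is judged then, once.
Trained networks look in a picture, given as the dict that the camera call returned (one of the last four; its "shot" number tells which), for a name from the list of things; names that differ only in an ending like _2 or _b are one class to them, and where a whole thing is asked for, a point or a joint stands for the part that bears it (a point fixed in the world has none). Each returns a list of dicts, best first, with "confidence" (0 to 1); they miss things now and then, are a little off and sometimes report something else, mostly with a low value. They report only what shows in the picture. A call takes as long as a camera call. They do not tell look-alikes from the thing itself.
- r.look_for(picture, query): "box" ([left, top, width, height] in pixels, round what is visible of it).
- r.silhouettes(picture, query): "mask" (400x640 bool, what is visible of it) and "box" ([left, top, width, height] in pixels, round what is visible of it).
- r.pinpoint(picture, query): "location" ([column, row] in pixels: a listed point, or the origin of a listed thing).
The state is a dict: "t": time; "joint_pos": joint angles; "dq": joint speeds; "tau": joint torques, N m; "position": TCP position; "ee_rot": TCP orientation; "wrist_force": force on the tool from outside, world axes, zero at the start; "wrist_torque": the same for the moment, N m; "opening": opening from 0.0 (shut) to 1.0 (fully open); "finger_force": force on a finger pad.
Only numpy, scipy, OpenCV 4.12 (cv2) and the standard library are available. Lean on these libraries where they do the work, as an engineer would, in place of code of your own. Each camera call takes 0.05 s, during which the arm holds its last target. There are 200 camera calls.

## Working session

There is one attempt and no reset: what is moved stays moved. The work goes in short steps, Python scripts to look and compute and a tool call to move; the robot and the scene stay as the last step left them, time stands still between calls to the robot, and variables do not carry over. Pictures are saved under pics/ and viewed, at most 10 in all, crops included, and the job is handed in when it is done.

Besides the shell and the picture viewer there is one more tool, called after "Request:" as name(argument=value, ...) on one line, values as JSON. send_rows: Moves the arm, as the interface text tells. Its arguments: {"type":"object","properties":{"moves":{"type":"array","items":{"type":"array","items":{"type":"array","items":{"type":"number"}}}}},"required":["moves"]}

```bash
ls; mkdir -p pics; cat > h.py <<'E'
import numpy as np, cv2
from plant import r
def ray(p,uv):
    E=np.array(p["extrinsics"]);R=E[:3,:3];c=-R.T@E[:3,3]
    x=(uv[0]-p["cx"])/p["fx"];y=(uv[1]-p["cy"])/p["fy"]
    return c,R.T@np.array([x,y,1.])
def onz(p,uv,z):
    c,d=ray(p,uv);return c+d*(z-c[2])/d[2]
def proj(p,X):
    E=np.array(p["extrinsics"]);q=E[:3,:3]@np.array(X)+E[:3,3]
    return np.array([p["fx"]*q[0]/q[2]+p["cx"],p["fy"]*q[1]/q[2]+p["cy"]])
def save(p,n): cv2.imwrite("pics/"+n+".png",p["pixels"][:,:,::-1])
E
python3 - <<'E'
from h import *
np.set_printoptions(precision=3,suppress=True)
for n in("top","side"):
    p=r.snapshot(n);save(p,n+"0");E=np.array(p["extrinsics"]);print(n,-E[:3,:3].T@E[:3,3],E[2,:3])
    for q,z in(("tin_a",0),("shelf",0),("chest",0),("pull",.118),("lid_hinge",.11),("jar",0),("offcut",0)):
        for d in r.pinpoint(p,q):
            if d["confidence"]>.2: print(q,d["confidence"],np.round(d["location"],1),onz(p,d["location"],z),onz(p,d["location"],.03)[:2] if q=="tin_a" else "")
print(r.get_state())
E
```

```text
pics
top [ 0.512 -0.088  1.175] [ 0.067  0.022 -0.997]
tin_a 0.82 [424.  155.9] [ 0.709 -0.37   0.   ] [ 0.704 -0.363]
tin_a 0.71 [388.6 254.4] [ 0.432 -0.259  0.   ] [ 0.434 -0.255]
tin_a 0.71 [292.4 260.6] [0.422 0.013 0.   ] [0.424 0.01 ]
tin_a 0.65 [370.8 175.8] [ 0.656 -0.217  0.   ] [ 0.653 -0.214]
tin_a 0.62 [247.1 265.5] [0.411 0.141 0.   ] [0.414 0.136]
shelf 0.83 [346.2 183.4] [ 0.637 -0.146  0.   ] 
chest 0.65 [194.3 152.2] [0.74 0.29 0.  ] 
chest 0.62 [216.  186.7] [0.638 0.228 0.   ] 
pull 0.84 [223.4 226.9] [0.521 0.178 0.118] 
jar 0.8 [352.2 254.6] [ 0.434 -0.157  0.   ] 
offcut 0.58 [447.4 249. ] [ 0.443 -0.424  0.   ] 
side [-0.009  0.698  1.254] [ 0.379 -0.526 -0.761]
tin_a 0.95 [307.  300.3] [0.41  0.145 0.   ] [0.4   0.158]
tin_a 0.86 [313.1 174. ] [ 0.673 -0.252  0.   ] [ 0.657 -0.229]
tin_a 0.84 [323.2 265.4] [0.439 0.026 0.   ] [0.428 0.042]
tin_a 0.81 [323.1 145.9] [ 0.723 -0.383  0.   ] [ 0.706 -0.357]
tin_a 0.6 [373.3 208.5] [ 0.431 -0.241  0.   ] [ 0.42  -0.219]
shelf 0.7 [303.1 199.9] [ 0.633 -0.141  0.   ] 
chest 0.8 [225.7 278.1] [0.64  0.222 0.   ] 
chest 0.4 [375.9 207.9] [ 0.425 -0.248  0.   ] 
pull 0.56 [262.4 261.2] [0.535 0.171 0.118] 
pull 0.39 [225.  277.6] [0.582 0.266 0.118] 
lid_hinge 0.75 [186.  248.8] [0.733 0.257 0.11 ] 
offcut 0.91 [395.5 171.9] [ 0.452 -0.421  0.   ] 
offcut 0.56 [326.4 264.4] [0.433 0.017 0.   ] 
{'t': 0.8, 'joint_pos': array([-1.407,  0.207,  1.541,  0.   ,  1.393, -0.15 ]), 'dq': array([ 0.   ,  0.   , -0.001,  0.   , -0.002, -0.001]), 'tau': array([  0.   , -38.3  , -29.195,  -0.   ,   0.001,  -0.   ]), 'position': array([ 0.178, -0.547,  0.245]), 'ee_rot': array([0.988, 0.157, 0.   , 0.   ]), 'wrist_force': array([ 0.264, -0.162,  0.307]), 'wrist_torque': array([0.06 , 0.018, 0.042]), 'finger_force': 0.0, 'opening': 0.9985165937307221}
```

View pics/top0.png

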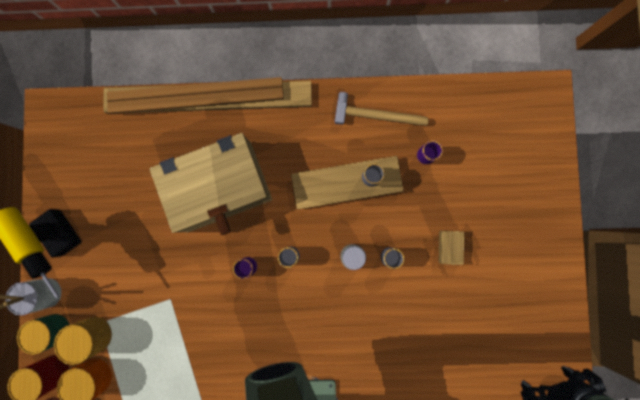

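View pics/side0.png

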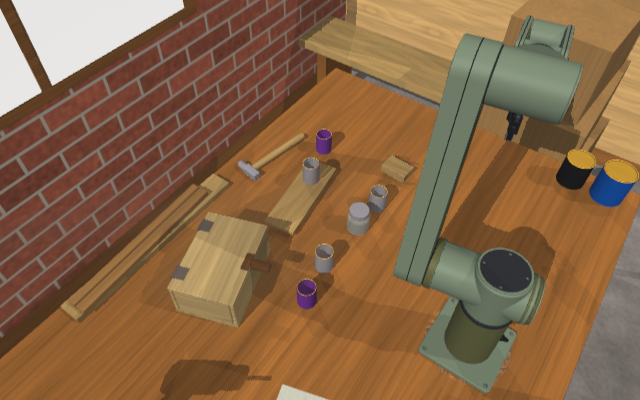

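The top view shows steel tins at (373,175) on the shelf and loose at (288,257) and (393,258). The purple look-alikes are at (245,267) and (430,152), the jar is at (353,257), and the lid's pull is at about (222,220). Next I'll refine the poses by fitting silhouettes.

```bash
cat >> h.py <<'E'
from scipy.optimize import minimize
def cyl(R,H,z0=0):
    a=np.linspace(0,2*np.pi,24,endpoint=False)
    return np.array([[R*np.cos(t),R*np.sin(t),z] for z in(z0,z0+H) for t in a])
def box(a,b,z0,z1): return np.array([[x,y,z] for x in(-a/2,a/2) for y in(-b/2,b/2) for z in(z0,z1)])
def hullimg(p,P,S=4):
    E=np.array(p["extrinsics"]);q=P@E[:3,:3].T+E[:3,3]
    uv=np.c_[p["fx"]*q[:,0]/q[:,2]+p["cx"],p["fy"]*q[:,1]/q[:,2]+p["cy"]].astype(np.float32)
    h=cv2.convexHull(uv)[:,0];m=np.zeros((400,640),np.uint8)
    cv2.fillConvexPoly(m,np.round(h*16).astype(np.int32),255,cv2.LINE_AA,4)
    return cv2.GaussianBlur(m.astype(np.float32)/255,(0,0),1.5)
def mask(p,q,xyz):
    """mask of class q whose box centre is nearest to the projection of xyz"""
    u=proj(p,xyz);L=[d for d in r.silhouettes(p,q) if d["confidence"]>.3]
    L.sort(key=lambda d:np.hypot(*(np.array(d["box"][:2])+np.array(d["box"][2:])/2-u)))
    return L[0]["mask"] if L else None
def fit(pm,P,x0,hull=False):
    T=[]
    for p,m in pm:
        m=m.astype(np.uint8)
        if hull:
            ys,xs=np.nonzero(cv2.morphologyEx(m,cv2.MORPH_OPEN,np.ones((9,9))));m[:]=0
            cv2.fillConvexPoly(m,cv2.convexHull(np.c_[xs,ys].astype(np.int32)),1)
        T.append(cv2.GaussianBlur(m.astype(np.float32),(0,0),1.5))
    def f(v):
        c,s=(np.cos(v[2]),np.sin(v[2])) if len(v)>2 else (1,0)
        Q=P@np.array([[c,s,0],[-s,c,0],[0,0,1]])+[v[0],v[1],0]
        return sum(((hullimg(p,Q)-t)**2).sum()/t.sum() for (p,_),t in zip(pm,T))
    n=len(x0);sx=np.vstack([x0]+[np.array(x0)+np.eye(n)[i]*(.015 if i<2 else .1) for i in range(n)])
    o=minimize(f,x0,method="Nelder-Mead",options=dict(initial_simplex=sx,xatol=2e-4,fatol=1e-5));return o.x,o.fun
E
python3 - <<'E'
from h import *
np.set_printoptions(precision=4,suppress=True)
ps=[r.snapshot(n) for n in("top","side")]
for nm,q,P,x0,hz,hl in(("A","tin_a",cyl(.027,.073),[.425,.02],.036,0),("B","tin_a",cyl(.027,.073),[.43,-.25],.036,0),("S","tin_s",cyl(.027,.073,.03),[.655,-.22],.066,0),
  ("jar","jar",cyl(.034,.085),[.43,-.155],.04,0),("shelf","shelf",box(.1,.3,.015,.03),[.635,-.143,.2],.03,1),("chest","chest",box(.18,.26,0,.12),[.64,.226,.3],.06,1)):
    ms=[(p,mask(p,q,x0[:2]+[hz])) for p in ps]; ms=[a for a in ms if a[1] is not None]
    print(nm,*fit(ms,P,x0,hl),[fit([a],P,x0,hl)[0] for a in ms])
E
```

```text
A [0.4373 0.0217] 0.06750528514385223 [array([0.4365, 0.0194]), array([0.4378, 0.0255])]
B [ 0.427  -0.2596] 0.07617208361625671 [array([ 0.4252, -0.2614]), array([ 0.4275, -0.2548])]
S [ 0.6494 -0.2115] 0.08043847978115082 [array([ 0.648 , -0.2134]), array([ 0.6496, -0.208 ])]
jar [ 0.4326 -0.153 ] 0.1377265453338623 [array([ 0.4322, -0.1539]), array([ 0.4318, -0.148 ])]
shelf [ 0.6356 -0.1437  0.1292] 0.10176443308591843 [array([ 0.6362, -0.1461,  0.1333]), array([ 0.634 , -0.1396,  0.1078])]
chest [0.6374 0.2208 0.3421] 0.07956596463918686 [array([0.6353, 0.2169, 0.3322]), array([0.6386, 0.2241, 0.3424])]
```

```bash
python3 - <<'E'
from h import *
out=[]
for n,(l,t,w,h) in(("top",(280,140,135,80)),("side",(255,140,95,110))):
    p=r.snapshot(n);k=5 if n=="top" else 5
    im=cv2.resize(p["pixels"][t:t+h,l:l+w,::-1].copy(),None,fx=k,fy=k,interpolation=cv2.INTER_CUBIC)
    for v,col in(((.6356,-.1437,.1292),(0,0,255)),((.6356,-.1437,.2),(255,0,0))):
        c,s=np.cos(v[2]),np.sin(v[2])
        P=[[v[0]+c*x-s*y,v[1]+s*x+c*y,.03] for x,y in((-.05,-.15),(.05,-.15),(.05,.15),(-.05,.15))]
        u=np.array([(proj(p,X)-[l,t]+.5)*k for X in P]).astype(np.int32)
        cv2.polylines(im,[u],True,col,1)
    cv2.imwrite("pics/c_%s.png"%n,im)
E
```

```text
(no output)
```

View pics/c_top.png

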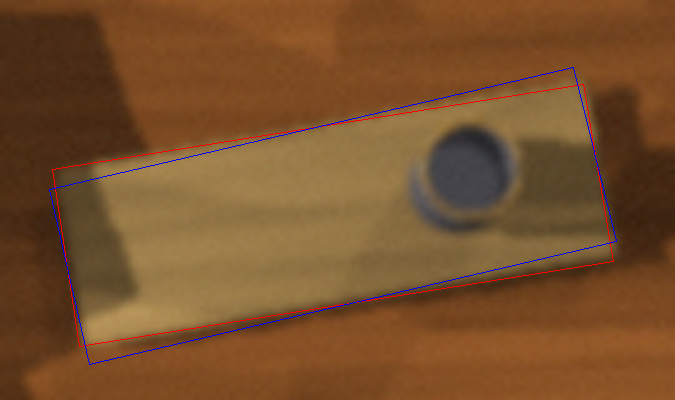

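View pics/c_side.png

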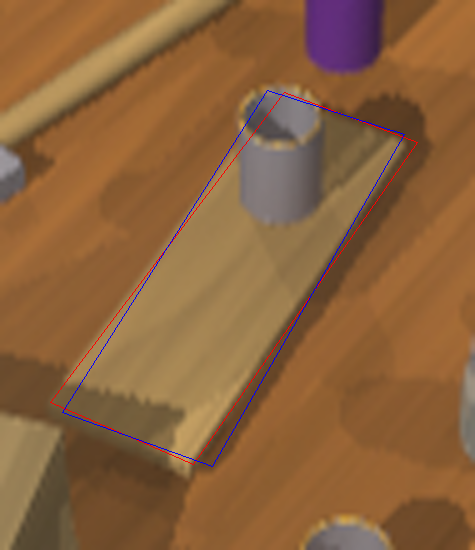

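The true shelf yaw lies between the two overlays, about 0.16, centred near (0.637, -0.142). I'll move above tin B now.

Request:
send_rows(moves=[[[100,2.07,2.4,-0.6,0,0,0.118],[100,2.07,2.4,-0.6,0,0,0.118],[100,2.07,2.4,-0.6,0,0,0.118],[100,2.07,2.4,-0.6,0,0,0.118],[100,2.07,2.4,-0.6,0,0,0.118],[100,2.07,2.4,-0.6,0,0,0.118],[100,2.07,2.4,-0.6,0,0,0.118],[100,2.07,2.4,-0.6,0,0,0.118],[100,2.07,2.4,-0.6,0,0,0.118],[100,2.07,2.4,-0.6,0,0,0.118],[100,2.07,2.4,-0.6,0,0,0.118],[100,2.07,2.4,-0.6,0,0,0.118]]])

```text
t: 2.6
position: [0.4274, -0.2575, 0.1733]
ee_rot: [0.646, 0.763, -0.0, 0.0]
wrist_force: [0.2, -0.1, -0.4]
opening: 0.999
finger_force: 0.0
```

Request:
send_rows(moves=[[[100,0,-0.2,-2.5,0,0,0],[100,0,0,-2.5,0,0,0],[100,0,0,-2.5,0,0,0],[100,0,0,-2.5,0,0,0],[100,0,0,-2,0,0,0],[100,0,0,-1,0,0,0],[0,0,0,0,0,0,0],[0,0,0,0,0,0,0],[0,0,0,0,0,0,0],[0,0,0,0,0,0,0],[0,0,0,0,0,0,0],[0,0,0,0,0,0,0]]])

```text
t: 3.6
position: [0.4276, -0.2618, 0.0449]
ee_rot: [0.648, 0.761, -0.0, 0.002]
wrist_force: [-1.1, -0.8, 5.0]
opening: 0.608
finger_force: 62.8
```

Request:
send_rows(moves=[[[0,0,0,1.5,0,0,0],[0,0,0,3.5,0,0,0],[0,0,0,3.5,0,0,0],[0,0,0,3.5,0,0,0],[0,2.6,1.5,1.5,0,0,0],[0,3.1,1.7,0,0,0,0],[0,3.1,1.7,0,0,0,0],[0,3.1,1.7,0,0,0,0],[0,3.1,1.7,0,0,0,0],[0,3.1,1.7,0,0,0,0],[0,2.0,1.0,0,0,0,0],[0,1.0,0.5,0,0,0,0]]])

```text
t: 4.6
position: [0.6396, -0.1437, 0.1782]
ee_rot: [0.647, 0.762, 0.0, 0.0]
wrist_force: [-0.1, 0.4, -0.5]
opening: 0.611
finger_force: 62.9
```

```bash
python3 - <<'E'
from h import *
np.set_printoptions(precision=4,suppress=True)
print(r.get_state()["position"],r.get_state()["wrist_force"])
ps=[r.snapshot("side")]
for n in("side",):
  p=ps[0];save(p,"side1")
P=cyl(.027,.073,.14)
for p in ps:
  m=mask(p,"tin_a",[.639,-.146,.18]); 
  if m is not None: print(fit([(p,m)],P,[.639,-.146]))
E
```

```text
[ 0.6396 -0.1437  0.1782] [-0.0961  0.3975 -0.4612]
(array([ 0.6346, -0.1282]), np.float64(0.11652454733848572))
```

View pics/side1.png

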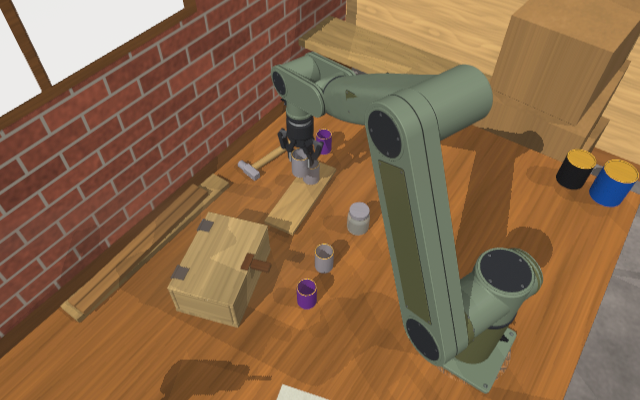

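The tin is held upright at (300,165), clear of tin_s. I'll lower it now.

Request:
send_rows(moves=[[[0,0,-0.3,-2.5,0,0,0],[0,0,0,-2.5,0,0,0],[0,0,0,-2.5,0,0,0],[0,0,0,-1.5,0,0,0],[0,0,0,-0.8,0,0,0],[0,0,0,-0.3,0,0,0],[0,0,0,-0.1,0,0,0],[0,0,0,0,0,0,0]]])

```text
t: 5.37
position: [0.6378, -0.1495, 0.0775]
ee_rot: [0.649, 0.761, 0.0, 0.001]
wrist_force: [-0.1, 0.5, -0.0]
opening: 0.612
finger_force: 62.9
```

Request:
send_rows(moves=[[[0,0,0.2,-0.2,0,0,0],[0,0,0.1,-0.1,0,0,0],[0,0,0,0,0,0,0],[100,0,0,0,0,0,0],[100,0,0,0,0,0,0],[100,0,0,0,0,0,0],[100,0,0,0,0,0,0],[100,0,0,0,0,0,0],[100,0,0,2.5,0,0,0],[100,0,0,3.5,0,0,0],[100,0,0,3.5,0,0,0]]])

```text
t: 6.28
position: [0.636, -0.1452, 0.1673]
ee_rot: [0.648, 0.761, -0.001, -0.002]
wrist_force: [1.9, -0.3, -0.2]
opening: 0.999
finger_force: 0.0
```

Request:
send_rows(moves=[[[100,-2.4,2.0,0.5,0,0,0],[100,-3.1,2.6,0,0,0,0],[100,-3.1,2.6,0,0,0,0],[100,-3.1,2.6,0,0,0,0],[100,-3.1,2.6,0,0,0,0],[100,-3.1,2.6,0,0,0,0],[100,-1.5,1.2,0,0,0,0],[100,-0.5,0.5,0,0,0,0]]])

```text
t: 6.95
position: [0.4352, 0.0232, 0.1726]
ee_rot: [0.648, 0.762, -0.0, -0.001]
wrist_force: [0.6, -0.3, -0.3]
opening: 1.001
finger_force: 0.0
```

```bash
cat > chk.py <<'E'
from h import *
import sys
np.set_printoptions(precision=4,suppress=True)
print(r.get_state()["position"])
X={"S":[.6494,-.2115],"B":[.638,-.147],"A":[.628,-.081]}
ps=[r.snapshot(n) for n in("top","side")]
res={}
for k in sys.argv[1]:
    x0=X[k];ms=[(p,mask(p,"tin_a",x0+[.066])) for p in ps];ms=[a for a in ms if a[1] is not None]
    o=[fit([a],cyl(.027,.073,.03),x0) for a in ms];print(k,fit(ms,cyl(.027,.073,.03),x0),o)
E
python3 chk.py SB
```

```text
[0.4352 0.0232 0.1726]
S (array([ 0.654 , -0.2082]), np.float64(1.5614688396453857)) [(array([ 0.6507, -0.2139]), np.float64(0.007486325688660145)), (array([ 0.6413, -0.1415]), np.float64(0.10884805023670197))]
B (array([ 0.6379, -0.1447]), np.float64(0.18373680114746094)) [(array([ 0.6356, -0.1464]), np.float64(0.010336709208786488)), (array([ 0.6416, -0.142 ]), np.float64(0.10816210508346558))]
```

Request:
send_rows(moves=[[[100,0.2,-0.2,-2.5,0,0,0],[100,0,0,-2.5,0,0,0],[100,0,0,-2.5,0,0,0],[100,0,0,-2.5,0,0,0],[100,0,0,-1.9,0,0,0],[100,0,0,-0.9,0,0,0],[0,0,0,0,0,0,0],[0,0,0,0,0,0,0],[0,0,0,0,0,0,0],[0,0,0,0,0,0,0],[0,0,0,0,0,0,0],[0,0,0,0,0,0,0]]])

```text
t: 8.25
position: [0.4419, 0.019, 0.0467]
ee_rot: [0.648, 0.761, 0.001, 0.001]
wrist_force: [0.0, -1.0, 4.6]
opening: 0.609
finger_force: 62.7
```

Request:
send_rows(moves=[[[0,0,0,1.5,0,0,0],[0,0,0,3.5,0,0,0],[0,0,0,3.5,0,0,0],[0,0,0,3,0,0,0],[0,2.2,-1.2,1.0,0,0,0],[0,3.0,-1.6,0,0,0,0],[0,3.2,-1.7,0,0,0,0],[0,3.2,-1.7,0,0,0,0],[0,3.2,-1.8,0,0,0,0],[0,2.4,-1.2,0,0,0,0],[0,1.3,-0.8,0,0,0,0],[0,0,0,0,0,0,0]]])

```text
t: 9.25
position: [0.628, -0.0828, 0.1705]
ee_rot: [0.649, 0.761, 0.0, 0.001]
wrist_force: [0.5, 0.6, 0.1]
opening: 0.613
finger_force: 62.9
```

Request:
send_rows(moves=[[[0,0,0.1,-2.5,0,0,0],[0,0,0,-2.5,0,0,0],[0,0,0,-2,0,0,0],[0,0,0,-1.2,0,0,0],[0,0,0,-0.6,0,0,0],[0,0,0,-0.2,0,0,0],[0,0,0,0,0,0,0],[0,0,0,0,0,0,0]]])

```text
t: 9.92
position: [0.6264, -0.0799, 0.0818]
ee_rot: [0.648, 0.761, 0.001, 0.001]
wrist_force: [0.7, 0.1, -0.1]
opening: 0.614
finger_force: 62.9
```

Request:
send_rows(moves=[[[0,0,-0.1,-0.3,0,0,0],[0,0,0,-0.1,0,0,0],[0,0,0,-0.05,0,0,0],[0,0,0,0,0,0,0]]])

```text
t: 10.25
position: [0.6259, -0.081, 0.0767]
ee_rot: [0.648, 0.761, 0.0, 0.001]
wrist_force: [-0.4, 0.2, 2.0]
opening: 0.611
finger_force: 63.3
```

Request:
send_rows(moves=[[[100,0,0,0,0,0,0],[100,0,0,0,0,0,0],[100,0,0,0,0,0,0],[100,0,0,0,0,0,0],[100,0,0,0,0,0,0],[100,0,0,2.5,0,0,0],[100,0,0,3.5,0,0,0],[100,0,0,3.5,0,0,0],[100,0,0,3.5,0,0,0],[100,-0.5,1.0,2,0,0,-0.1],[100,-0.9,2.2,0,0,0,-0.1],[100,-0.9,2.2,0,0,0,-0.1]]])

```text
t: 11.25
position: [0.6038, -0.0272, 0.2288]
ee_rot: [0.757, 0.653, 0.002, 0.002]
wrist_force: [-0.1, -0.2, -0.5]
opening: 0.997
finger_force: 0.0
```

Request:
send_rows(moves=[[[100,-0.9,2.3,0,0,0,-0.122],[100,-0.9,2.3,0,0,0,-0.122],[100,-0.9,2.3,0,0,0,-0.122],[100,-0.9,2.3,0,0,0,-0.122],[100,-0.9,2.3,0,0,0,-0.122],[100,-0.9,2.3,0,0,0,-0.122],[100,-0.9,2.3,0,0,0,-0.122],[100,-0.9,2.3,0,0,0,-0.122],[100,-0.9,2.3,0,0,0,-0.12],[100,0,0,0,0,0,0]]])

```text
t: 12.08
position: [0.5195, 0.1839, 0.2257]
ee_rot: [0.986, 0.167, -0.0, -0.001]
wrist_force: [0.2, -0.6, -1.1]
opening: 1.001
finger_force: 0.0
```

```bash
python3 chk.py SBA; python3 - <<'E'
from h import *
from scipy.spatial.transform import Rotation as R
np.set_printoptions(precision=4,suppress=True)
s=r.get_state();print(s["position"],R.from_quat(s["ee_rot"]).as_matrix()[:,1])
p=r.snapshot("wrist");u=r.pinpoint(p,"pull");print(u)
E=np.array(p["extrinsics"])
for d in u[:2]:
    a=np.array(d["location"])-[p["cx"],p["cy"]];ro=np.hypot(*a);t=ro/p["fx"]
    v=np.r_[np.sin(t)*a/ro,np.cos(t)];c=-E[:3,:3].T@E[:3,3];w=E[:3,:3].T@v;print(c+w*(.118-c[2])/w[2])
save(p,"w1"); save(r.snapshot("top"),"top2")
E
```

```text
[0.5195 0.1839 0.2257]
S (array([ 0.6494, -0.2159]), np.float64(6.085008144378662)) [(array([ 0.6487, -0.2147]), np.float64(0.015063609927892685)), (array([ 1.3647, -1.2427]), np.float64(0.6205922365188599))]
B (array([ 0.6352, -0.145 ]), np.float64(2.9145755767822266)) [(array([ 0.6354, -0.1454]), np.float64(0.046841856092214584)), (array([ 0.6163, -0.0631]), np.float64(1.0319782495498657))]
A (array([ 0.6243, -0.076 ]), np.float64(1.198702335357666)) [(array([ 0.6232, -0.0794]), np.float64(0.04629341512918472)), (array([ 0.6137, -0.0609]), np.float64(1.031088948249817))]
[0.5219 0.1793 0.2257] [ 0.3275 -0.9449  0.0001]
[{'location': [322.5, 193.3], 'confidence': 0.95}]
[0.5261 0.1823 0.118 ]
```

View pics/w1.png

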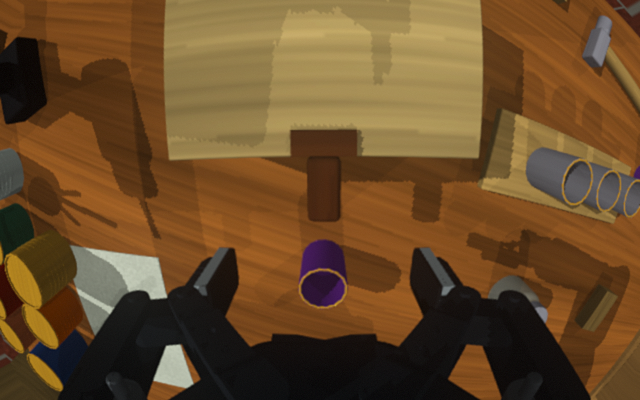

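View pics/top2.png

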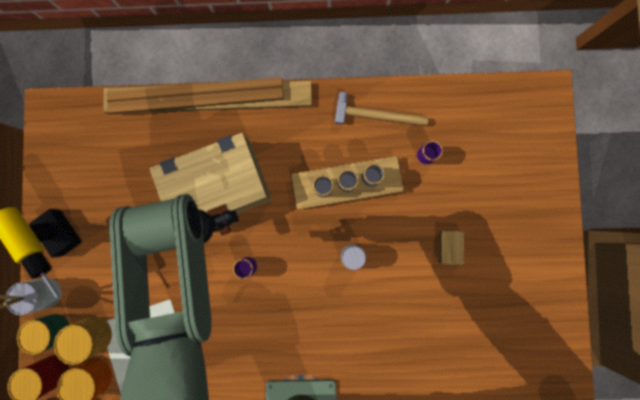

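Wrist view: the pull is at (322,190), centred between the fingers. Top view: the three tins stand in a straight row at about (323,185), (348,180) and (373,175). I'll grasp the pull now.

Request:
send_rows(moves=[[[100,0.2,0.2,-2.5,0,0,0],[100,0,0,-2.5,0,0,0],[100,0,0,-2.5,0,0,0],[100,0,0,-2,0,0,0],[100,0,0,-1.2,0,0,0],[100,0,0,-0.5,0,0,0],[0,0,0,0,0,0,0],[0,0,0,0,0,0,0],[0,0,0,0,0,0,0],[0,0,0,0,0,0,0],[0,0,0,0,0,0,0],[0,0,0,0,0,0,0]]])

```text
t: 13.63
position: [0.5251, 0.1807, 0.1157]
ee_rot: [0.986, 0.167, 0.002, 0.002]
wrist_force: [-0.1, -5.5, 3.1]
opening: 0.287
finger_force: 60.4
```

Request:
send_rows(moves=[[[0,0,0,0,0,0,0],[0,0,0,0,0,0,0],[0,0,0,0,0,0,0]]])

```text
t: 13.88
position: [0.5251, 0.1807, 0.1157]
ee_rot: [0.986, 0.167, 0.002, 0.002]
wrist_force: [0.2, -5.2, 4.6]
opening: 0.292
finger_force: 60.4
```

Request:
send_rows(moves=[[[0,0.05,0.02,0.9,0,0,0],[0,0.09,0.03,0.92,0,0,0],[0,0.13,0.05,0.91,0,0,0],[0,0.16,0.06,0.9,0,0,0],[0,0.2,0.07,0.89,0,0,0],[0,0.24,0.08,0.88,0,0,0],[0,0.27,0.1,0.87,0,0,0],[0,0.31,0.11,0.86,0,0,0],[0,0.34,0.12,0.84,0,0,0],[0,0.38,0.13,0.82,0,0,0]]])

```text
t: 14.72
position: [0.5461, 0.1881, 0.2013]
ee_rot: [0.986, 0.167, 0.001, 0.002]
wrist_force: [5.7, -4.7, -8.1]
opening: 0.288
finger_force: 59.4
```

Request:
send_rows(moves=[[[0,0.41,0.145,0.81,0,0,0],[0,0.45,0.155,0.79,0,0,0],[0,0.48,0.17,0.77,0,0,0],[0,0.51,0.18,0.74,0,0,0],[0,0.54,0.19,0.72,0,0,0],[0,0.57,0.2,0.69,0,0,0],[0,0.6,0.21,0.67,0,0,0],[0,0.62,0.22,0.64,0,0,0],[0,0.65,0.23,0.61,0,0,0],[0,0.67,0.24,0.58,0,0,0],[0,0,0,0,0,0,0],[0,0,0,0,0,0,0]]])

```text
t: 15.72
position: [0.5998, 0.207, 0.2705]
ee_rot: [0.986, 0.166, -0.002, 0.002]
wrist_force: [1.9, -5.8, -4.4]
opening: 0.295
finger_force: 61.2
```

```bash
python3 - <<'E'
from h import *
np.set_printoptions(precision=4,suppress=True)
s=r.get_state();print(s["position"],s["wrist_force"],s["opening"])
p=r.snapshot("side");k=5;l,t,w,h=160,180,140,110
im=cv2.resize(p["pixels"][t:t+h,l:l+w,::-1].copy(),None,fx=k,fy=k,interpolation=cv2.INTER_CUBIC)
cx,cy,a=.6374,.2208,.338
for th,col in((45,(0,0,255)),(50,(0,255,0)),(55,(255,0,0))):
    T=np.radians(th)
    def W(x,y,z): # lid frame: x along lid from hinge (towards front), z normal
        X=.09-x*np.cos(T)-0*z; Z=.11+x*np.sin(T); X+=z*np.sin(T); Z+=z*np.cos(T)
        return [cx+np.cos(a)*X-np.sin(a)*y,cy+np.sin(a)*X+np.cos(a)*y,Z]
    # upper face of the lid
    u=np.array([(proj(p,W(*q))-[l,t]+.5)*k for q in((0,-.13,.01),(.18,-.13,.01),(.18,.13,.01),(0,.13,.01))]).astype(np.int32)
    cv2.polylines(im,[u],True,col,1)
cv2.imwrite("pics/lid.png",im)
E
```

```text
[0.5998 0.207  0.2705] [ 1.9033 -5.7667 -4.3572] 0.2954059619202847
```

View pics/lid.png

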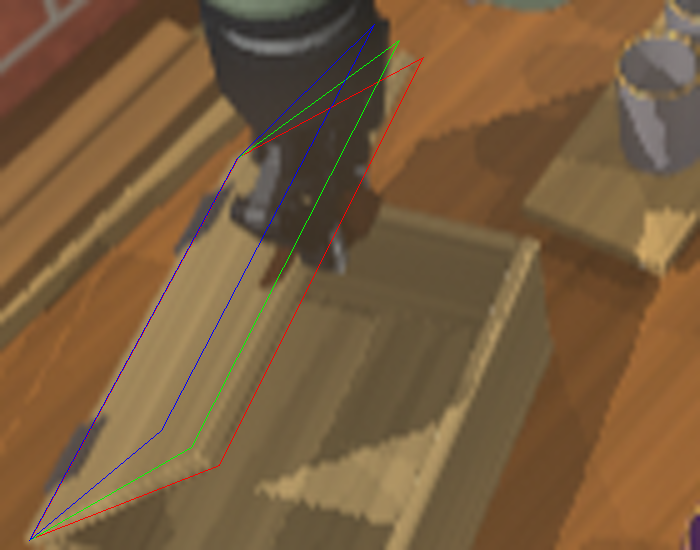

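Request:
send_rows(moves=[[[0,0.1,0.03,0.08,0,0,0],[0,0.1,0.03,0.08,0,0,0],[0,0,0,0,0,0,0],[0,0,0,0,0,0,0],[0,0,0,0,0,0,0],[0,0,0,0,0,0,0],[0,0,0,0,0,0,0],[0,0,0,0,0,0,0],[0,0,0,0,0,0,0],[0,0,0,0,0,0,0],[0,0,0,0,0,0,0],[0,0,0,0,0,0,0]]])

```text
t: 16.77
position: [0.6009, 0.2074, 0.2714]
ee_rot: [0.986, 0.166, -0.003, 0.002]
wrist_force: [0.6, -5.2, -4.7]
opening: 0.293
finger_force: 61.1
```

```bash
python3 - <<'E'
from h import *
s=r.get_state();print(s["t"],s["position"],s["wrist_force"],s["opening"],abs(s["dq"]).max())
p=r.snapshot("side");k=4;l,t,w,h=150,130,200,150
cv2.imwrite("pics/fin.png",cv2.resize(p["pixels"][t:t+h,l:l+w,::-1].copy(),None,fx=k,fy=k,interpolation=cv2.INTER_CUBIC))
E
```

```text
16.7667 [0.60085567 0.20739356 0.27141855] [ 0.64315971 -5.16992215 -4.74625797] 0.2934191608358798 0.0026264740072429876
```

View pics/fin.png

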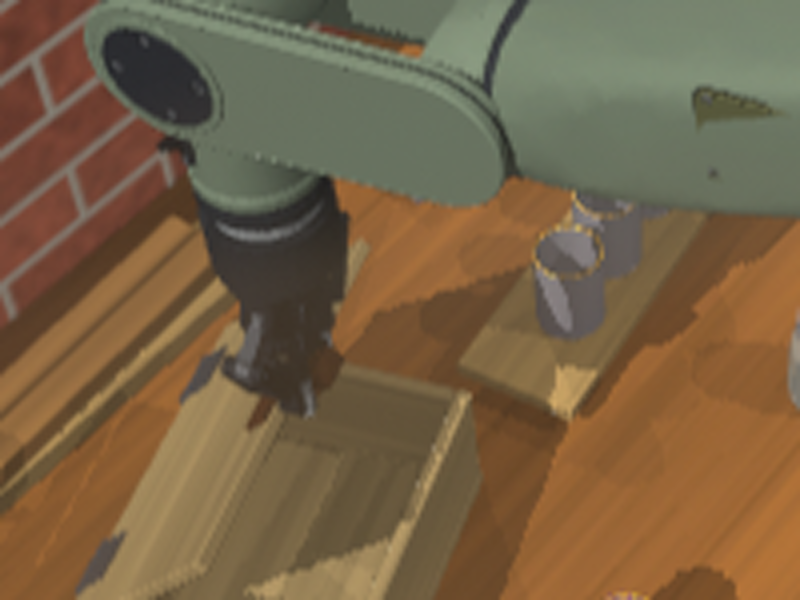

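The picture shows the lid open and held by the pull at (265,410), and the tins standing upright on the shelf at about (570,280) and (605,235). The arm is still, so I'm handing in.

```bash
python3 -c "
from plant import r
print(r.sign_off())"
```

```text
the job is handed in; nothing more can be done
None
```

The job is handed in: all three tins stand in a row on the shelf with gaps of about 13 and 17 mm, all within about 3 mm of its middle line, and the gripper is holding the lid still by its pull at about 49–50 degrees by my estimate; the jar and offcut were not touched.

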